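# Line up the cut-glass tumblers by size

## Robot

A 6-joint arm with a two-finger parallel gripper is mounted at the origin on the work surface. World frame = base frame: x ahead of the robot, y to its left, z up, the work surface at z = 0. Lengths are in m, angles in rad, forces in N, time in s.
With the tool pointing down it reaches from about 0.375 to 0.75 m from the base axis. Payload 9 kg.
Tool frame: the origin (TCP) lies midway between the tips of the shut fingers; the grasp point (between the pads) lies 19 mm behind it; z points along the fingers, y is the line along which they close (so a half turn about z gives the same grasp; the last joint's range is limited). The gripper opens to 85 mm and grips with 20 to 120 N. Pads are 22 mm wide; open, the fingers measure 114 mm over their backs; the gripper's body (76 mm by 85 mm) begins 54 mm behind the grasp point. The pads swing forward as they close: fully open they stand 13 mm farther back than shut.
Start: joints at [0.893, 0.104, 0.097, 1.564, 0, 1.353], TCP at [0.266, 0.538, 0.231] pointing down, gripper open.
Joint ranges: [-2.99, 2.99], [-0.84, 1.86], [-1.1, 1.16], [-1.84, 2.11], [-1.51, 1.56], [-3.14, 3.14]. Speed limits (rad/s): [2.22, 2.22, 2.57, 3.14, 3.14, 3.14].

## Interface

Orientations are given as a 3x3 rotation matrix whose columns are the frame's x, y, z axes.
In Python, from plant import status, capture, get_calibration, env gives the robot as it stands. The module is installed in compiled form; this text tells all that it offers.
- The arm moves only by the shell command python3 -m pendant 'ROWS' [OPENING] [FORCE]. ROWS is JSON, a list of rows, each an object with "translation": the shift along the tool's x, y, z in m, a list of three; "rotation": the turn, a rotation vector about the tool's x, y, z in rad, a list of three. In form: [{"translation": [tx, ty, tz], "rotation": [ax, ay, az]}, ...]. A call has 1 to 10 rows; each row shifts and turns the commanded pose from where the row before left it, along the tool's axes as they then stand; what a row does not reach is not made up. A row lasts 1/8 s, in which the tool goes at most 62.5 mm and 10.7 degrees, less where a joint would pass 70% of its speed; a pose out of reach is approached as far as the arm can. A call with a gripper value outside its range is refused whole. OPENING is the closure, from 0 (fully open) to 1 (shut), set as the call begins (- or left out, the last holds). The fingers move at their own pace and stop on an object; FORCE is the grip in N (left out, the last holds). Time passes only in rows, so rows that do not move let the fingers close. It gives the time, the measured TCP pose, the force, the opening and the grip force at its end, in the units of the state.
- status.sense(): the state, without advancing time (a new reading comes with each control period).
- capture(name): name is "side" or "top"; returns the picture (384x512x3 uint8, red, green, blue); there is no depth.
- get_calibration(name): a dict with "K" (3x3 intrinsics, pixels), "dist" ([k1, k2, p1, p2, k3] as OpenCV has them; the pictures are not rectified), "R" (3x3) and "t" (3): a world point X has camera coordinates R X + t. Camera axes: x right, y down, z forward; pixel columns grow to the right and rows downward; lengths in m; the calibration is good to about 2 mm. A picture is of the moment at which its call begins. get_calibration takes no time and is no camera call.
- env.close_job(): hands the job in; it is judged then, once.
The state is a dict: "t": time; "qpos": joint angles; "dq": joint speeds; "tau": joint torques, N m; "tcp_pos": TCP position; "tcp_rot": TCP orientation; "wrist_force": force on the tool from outside, world axes, zero at the start; "torque": the same for the moment, N m; "grip_width": finger opening in m; "grasp_force": force on a finger pad.
Only numpy, scipy, OpenCV 4.12 (cv2) and the standard library are available. Lean on these libraries where they do the work, as an engineer would, in place of code of your own. Each camera call takes 0.05 s, during which the arm holds its last target. There are 200 camera calls.

## Task

Stand the four blue cut-glass tumblers on the four dark round pads of the wooden board in order of size, the smallest next to the red end block and the largest at the other end, each upright and centred on its pad. They are glass: set each one down gently, never drop or tip one over, and do not let the tumblers knock against each other.

Things in the scene. Friction and masses are not known exactly. Their poses are not given: they have to be found in the camera images.
- tumbler_a: smallest of four loose cobalt-blue cut-glass tumblers, open at the top, standing upright: rim diameter 40 mm, foot diameter 38 mm (straight, slightly tapered wall 3.5 mm thick), 55 mm tall, about 90 g. Origin at the centre of its underside, z up along its axis; round, any yaw. Starts on the table (z = 0), nearer the robot than the board; clutter near it is at most 10 mm high.
- tumbler_b: second smallest of four loose cobalt-blue cut-glass tumblers, open at the top, standing upright: rim diameter 48 mm, foot diameter 45 mm (straight, slightly tapered wall 3.5 mm thick), 68 mm tall, about 130 g. Origin at the centre of its underside, z up along its axis; round, any yaw. Starts on the table (z = 0), nearer the robot than the board; clutter near it is at most 10 mm high.
- tumbler_c: second largest of four loose cobalt-blue cut-glass tumblers, open at the top, standing upright: rim diameter 56 mm, foot diameter 53 mm (straight, slightly tapered wall 3.5 mm thick), 81 mm tall, about 190 g. Origin at the centre of its underside, z up along its axis; round, any yaw. Starts on the table (z = 0), nearer the robot than the board; clutter near it is at most 10 mm high.
- tumbler_d: largest of four loose cobalt-blue cut-glass tumblers, open at the top, standing upright: rim diameter 64 mm, foot diameter 60 mm (straight, slightly tapered wall 3.5 mm thick), 94 mm tall, about 270 g. Origin at the centre of its underside, z up along its axis; round, any yaw. Starts on the table (z = 0), nearer the robot than the board; clutter near it is at most 10 mm high.
- pad1: first of four equal dark rubber discs (76 mm diameter, 3 mm thick) fixed in a straight row 100 mm apart on a fixed pale wooden board (100 x 520 x 12 mm), numbered from the left (+y) end. Origin at the centre of its underside, 12 mm above the table; its upper face, where a tumbler stands, is 15 mm above the table. Its y axis lies along the row.
- pad2: second of four equal dark rubber discs (76 mm diameter, 3 mm thick) fixed in a straight row 100 mm apart on a fixed pale wooden board (100 x 520 x 12 mm), numbered from the left (+y) end. Origin at the centre of its underside, 12 mm above the table; its upper face, where a tumbler stands, is 15 mm above the table. Its y axis lies along the row.
- pad3: third of four equal dark rubber discs (76 mm diameter, 3 mm thick) fixed in a straight row 100 mm apart on a fixed pale wooden board (100 x 520 x 12 mm), numbered from the left (+y) end. Origin at the centre of its underside, 12 mm above the table; its upper face, where a tumbler stands, is 15 mm above the table. Its y axis lies along the row.
- pad4: fourth of four equal dark rubber discs (76 mm diameter, 3 mm thick) fixed in a straight row 100 mm apart on a fixed pale wooden board (100 x 520 x 12 mm), numbered from the left (+y) end, so the last on the right. Origin at the centre of its underside, 12 mm above the table; its upper face, where a tumbler stands, is 15 mm above the table. Its y axis lies along the row.
- red_block: fixed red plastic block, 70 mm across the board, 25 mm along it, 20 mm high, on one end of the board 85 mm beyond the centre of the end pad (a grey block like it is at the other end); which end is red differs from start to start. Origin at the centre of its underside, 12 mm above the table. Clutter up to 105 mm high stands beyond the board.

How it is judged:
By the outcome, as a careful person would: the job done as asked, in the order asked, and still so for the second after the job is handed in, with the robot touching nothing.
It also fails if it takes over 120 s, if anything falls off the work surface, if the arm or the gripper's body presses on something with over 40 N, if the wrist force passes 120 N, or if a joint passes its speed limit or range.

## Working session

There is one attempt and no reset: what is moved stays moved. The work goes in short steps, Python scripts to look and compute and a shell command to move; the robot and the scene stay as the last step left them, time stands still between calls to the robot, and variables do not carry over. Pictures are saved under pics/ and viewed, at most 14 in all, crops included, and the job is handed in when it is done.

```bash
mkdir -p pics; python3 - <<'E'
from plant import status,capture,get_calibration
import cv2,numpy as np
s=status.sense()
for k,v in s.items(): print(k,np.round(v,4).tolist())
for n in("top","side"):
    cv2.imwrite(f"pics/{n}0.png",capture(n)[:,:,::-1]); c=get_calibration(n)
    print(n,{k:np.round(v,3).tolist() for k,v in c.items()}, (-np.array(c["R"]).T@np.array(c["t"])).round(3))
E
```

```text
t 0.0
qpos [0.8933, 0.1047, 0.0965, 1.5639, -0.0, 1.3531]
dq [-0.0001, 0.0018, 0.0005, 0.0012, 0.0013, -0.0004]
tau [-0.0017, -55.6929, 50.3649, 0.0169, -0.0005, 0.0]
tcp_pos [0.266, 0.5374, 0.2305]
tcp_rot [[-0.8961, 0.4438, -0.0009], [0.4438, 0.8961, -0.0011], [0.0003, -0.0014, -1.0]]
wrist_force [-0.1562, -0.4914, 0.8639]
torque [-0.0043, 0.0227, 0.0183]
grasp_force 0.0
grip_width 0.0854
top {'K': [[389.548, 0.0, 255.652], [0.0, 389.548, 191.681], [0.0, 0.0, 1.0]], 'dist': [-0.136, 0.0, 0.0, 0.0, 0.0], 'R': [[0.029, -1.0, 0.007], [-0.998, -0.029, -0.062], [0.062, -0.005, -0.998]], 't': [-0.011, 0.517, 0.911]} [0.459 0.009 0.941]
side {'K': [[347.958, 0.0, 249.542], [0.0, 347.958, 190.312], [0.0, 0.0, 1.0]], 'dist': [-0.092, 0.0, 0.0, 0.0, 0.0], 'R': [[0.999, -0.047, 0.004], [-0.032, -0.744, -0.667], [0.035, 0.667, -0.745]], 't': [-0.522, 0.039, 0.94]} [ 0.49  -0.622  0.728]
```

View pics/top0.png

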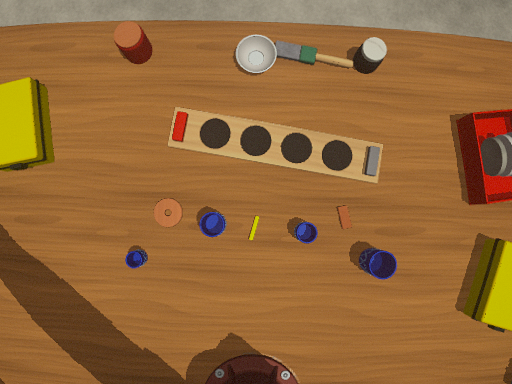

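View pics/side0.png

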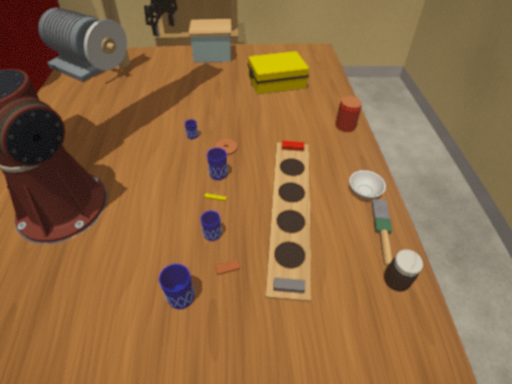

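The top view shows red_block at (180,126), so pad1 at (215,133) takes the smallest tumbler. The pads run to (337,155). The tumblers are a (136,259), c (212,224), b (306,232) and d (379,264). The side view agrees.

```bash
cat > h.py <<'E'
import cv2,numpy as np
from scipy.optimize import least_squares
from plant import status,capture,get_calibration
DIM=dict(a=(.020,.055),b=(.024,.068),c=(.028,.081),d=(.032,.094))
def plane(n,px,z):
    c=get_calibration(n);K,D,R,t=[np.array(c[k],float) for k in("K","dist","R","t")]
    u=cv2.undistortPoints(np.array(px,float).reshape(-1,1,2),K,D).reshape(-1,2)
    d=np.c_[u,np.ones(len(u))]@R; C=-R.T@t
    return (C+d*((z-C[2])/d[:,2])[:,None])[:,:2],C
def blobs(m,lo):
    cs,_=cv2.findContours(m,cv2.RETR_EXTERNAL,cv2.CHAIN_APPROX_NONE)
    return [c for c in cs if cv2.contourArea(c)>lo]
def blue(im):
    h=cv2.cvtColor(im,cv2.COLOR_RGB2HSV)
    m=cv2.inRange(h,(108,130,40),(130,255,255))
    return cv2.morphologyEx(m,cv2.MORPH_CLOSE,np.ones((5,5),np.uint8))
def rim(n,c,r,z):
    """far half of the rim -> circle of known radius"""
    P,C=plane(n,cv2.convexHull(c).reshape(-1,2) if 0 else c.reshape(-1,2),z)
    g=P.mean(0)
    for _ in range(8):
        o=(g-C[:2])/np.linalg.norm(g-C[:2])
        v=P-g; s=(v@o)/np.linalg.norm(v,axis=1)>0.1
        g=least_squares(lambda q:np.linalg.norm(P[s]-q,axis=1)-r+.0008,g,loss="soft_l1",f_scale=.001).x
    return g,np.sqrt(np.mean((np.linalg.norm(P[s]-g,axis=1)-r)**2))
def locate(n,im,zoff=None,lo=100):
    out=[]
    for c in blobs(blue(im),lo): out.append((c.reshape(-1,2).mean(0).round(),c))
    return out
E
cat > m.py <<'E'
from h import *
top,side=capture("top"),capture("side")
ex=dict(a=((136,259),(191,129)),b=((306,232),(211,226)),c=((212,224),(217,164)),d=((379,264),(177,286)))
for i,(n,im) in enumerate((("top",top),("side",side))):
    bl=locate(n,im,lo=80)
    for k,(r,h) in DIM.items():
        c=min(bl,key=lambda b:np.linalg.norm(b[0]-ex[k][i]))
        g,e=rim(n,c[1],r,h); print(n,k,c[0],g.round(4),"rms mm",round(e*1e3,2))
    dk=(im.max(2)<60).astype(np.uint8)*255
    for c in blobs(dk,150):
        (x,y),(w,hh),_=cv2.fitEllipse(c)
        P=plane(n,c.reshape(-1,2),.015)[0]; (u,v),rr=cv2.minEnclosingCircle(P.astype(np.float32)*1000)
        if 30<rr<46: 
            g=least_squares(lambda q:np.linalg.norm(P-q[:2],axis=1)-q[2],[u/1e3,v/1e3,.038]).x
            print(n,"pad",round(x),round(y),g.round(4))
E
python3 m.py
```

```text
top a [136. 259.] [0.3515 0.279 ] rms mm 1.14
top b [306. 232.] [ 0.4257 -0.1106] rms mm 1.2
top c [212. 224.] [0.4386 0.0989] rms mm 1.11
top d [382. 264.] [ 0.3598 -0.2781] rms mm 1.26
top pad 367 58 [ 0.8513 -0.2586  0.0295]
side a [216. 157.] [0.433  0.1283] rms mm 1.68
side b [210. 220.] [ 0.4232 -0.1197] rms mm 2.22
side c [216. 157.] [0.4355 0.0891] rms mm 2.14
side d [176. 285.] [ 0.358 -0.285] rms mm 1.5
side pad 398 278 [ 0.848  -0.2688  0.0277]
```

```bash
python3 - <<'E'
from h import *
t=cv2.imread("pics/top0.png")[:,:,::-1].copy();s=cv2.imread("pics/side0.png")[:,:,::-1].copy()
print([t[y,x].tolist() for x,y in((215,133),(256,140),(297,148),(337,155),(206,117))],[s[y,x].tolist() for x,y in((292,167),(291,192),(290,254))])
def ov(n,im,x,y,w,h):
    m=blue(im); o=im.copy(); cs,_=cv2.findContours(m,0,cv2.CHAIN_APPROX_NONE)
    big=cv2.resize(im[y:y+h,x:x+w],None,fx=5,fy=5,interpolation=0)
    for c in cs:
        for p in c.reshape(-1,2): cv2.circle(big,(int((p[0]-x+.5)*5),int((p[1]-y+.5)*5)),1,(255,255,0),-1)
    return big
A=[ov("t",t,190,205,44,40),ov("t",t,360,240,44,50),ov("s",s,195,140,44,50),ov("s",s,155,255,44,60)]
H=max(a.shape[0] for a in A)
A=[cv2.copyMakeBorder(a,0,H-a.shape[0],0,0,0) for a in A]
o=np.hstack(A); o=cv2.resize(o,(800,int(o.shape[0]*800/o.shape[1])),interpolation=cv2.INTER_AREA)
cv2.imwrite("pics/ov.png",o[:,:,::-1])
E
```

```text
[[62, 48, 35], [64, 55, 41], [61, 49, 42], [65, 54, 42], [201, 159, 104]] [[70, 55, 44], [69, 54, 46], [70, 56, 44]]
```

View pics/ov.png

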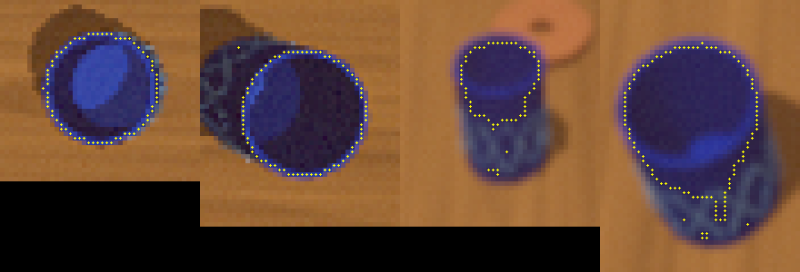

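The masks sit a little inside the glass, and the side masks are ragged. I'll upsample, threshold on B−R, and fix the pad threshold.

```bash
cat > h.py <<'E'
import cv2,numpy as np
from scipy.optimize import least_squares
from plant import status,capture,get_calibration
DIM=dict(a=(.020,.055),b=(.024,.068),c=(.028,.081),d=(.032,.094))
def plane(n,px,z):
    c=get_calibration(n);K,D,R,t=[np.array(c[k],float) for k in("K","dist","R","t")]
    u=cv2.undistortPoints(np.array(px,float).reshape(-1,1,2),K,D).reshape(-1,2)
    d=np.c_[u,np.ones(len(u))]@R; C=-R.T@t
    return (C+d*((z-C[2])/d[:,2])[:,None])[:,:2],C
def contours(im,f,lo):
    """sub-pixel contours of a mask f on the 4x image"""
    b=cv2.resize(im,None,fx=4,fy=4,interpolation=cv2.INTER_CUBIC).astype(int)
    m=cv2.morphologyEx(f(b).astype(np.uint8),cv2.MORPH_CLOSE,np.ones((9,9),np.uint8))
    cs,_=cv2.findContours(m,cv2.RETR_EXTERNAL,cv2.CHAIN_APPROX_NONE)
    return [(c.reshape(-1,2)+.5)/4-.5 for c in cs if cv2.contourArea(c)>lo*16]
blue=lambda b:b[...,2]-b[...,0]>0
dark=lambda b:(b.max(2)<115)&(b[...,0]>=b[...,2])
def circ(P,g,r): return least_squares(lambda q:np.linalg.norm(P-q,axis=1)-r,g,loss="soft_l1",f_scale=.001).x
def rim(n,c,r,z):
    """far half of the rim -> circle of known radius"""
    P,C=plane(n,c,z); g=P.mean(0)
    for _ in range(10):
        o=(g-C[:2])/np.linalg.norm(g-C[:2]); v=P-g
        s=(v@o)/np.linalg.norm(v,axis=1)>0.1
        g=circ(P[s],g,r-.0003)
    return g,np.sqrt(np.mean((np.linalg.norm(P[s]-g,axis=1)-r)**2))
def tumblers(n,im,guess,base=0):
    cs=contours(im,blue,60); out={}
    for k,p in guess.items():
        r,h=DIM[k]
        c=min(cs,key=lambda c:np.linalg.norm(plane(n,c,h+base)[0].mean(0)-p))
        out[k]=rim(n,c,r,h+base)
    return out
def pads(n,im):
    out=[]
    for c in contours(im,dark,150):
        P=plane(n,c,.015)[0]; g=P.mean(0)
        q=least_squares(lambda q:np.linalg.norm(P-q[:2],axis=1)-q[2],[*g,.038],loss="soft_l1",f_scale=.001).x
        if .033<q[2]<.044 and .5<q[0]<.8: out.append(q)
    return sorted(out,key=lambda q:-q[1])
E
cat > m.py <<'E'
from h import *
G=dict(a=(.3515,.279),b=(.4257,-.1106),c=(.4386,.0989),d=(.3598,-.2781))
for n in("top","side"):
    im=cv2.imread(f"pics/{n}0.png")[:,:,::-1]
    for k,(g,e) in tumblers(n,im,G).items(): print(n,k,g.round(4),"rms mm",round(e*1e3,2))
    for q in pads(n,im): print(n,"pad",q.round(4))
E
python3 m.py
```

```text
top a [0.3508 0.2803] rms mm 0.38
top b [ 0.4255 -0.1119] rms mm 0.44
top c [0.4385 0.1   ] rms mm 0.46
top d [ 0.3593 -0.2792] rms mm 0.45
top pad [0.6557 0.1075 0.0366]
top pad [0.6407 0.0088 0.0368]
top pad [ 0.6262 -0.0897  0.0369]
top pad [ 0.6116 -0.1885  0.0368]
side a [0.3476 0.2733] rms mm 1.15
side b [ 0.4223 -0.1154] rms mm 0.64
side c [0.4345 0.0943] rms mm 0.83
side d [ 0.3567 -0.282 ] rms mm 0.49
side pad [0.6516 0.1048 0.0343]
side pad [0.6372 0.0063 0.0346]
side pad [ 0.6227 -0.0925  0.0349]
side pad [ 0.6081 -0.191   0.0352]
```

```bash
cat > go.py <<'E'
import sys,numpy as np
from scipy.spatial.transform import Rotation as Ro
from plant import status
a=[float(v) for v in sys.argv[1:]]; s=status.sense(); R=np.array(s["tcp_rot"]); p=np.array(s["tcp_pos"])
th=np.radians(a[3] if len(a)>3 else -8.45); y=np.array([np.cos(th),np.sin(th),0]); z=np.array([0,0,-1.]); T=np.c_[np.cross(y,z),y,z]
print("t",round(s["t"],2),"tcp",p.round(4),"grip",round(float(s["grip_width"]),4),round(float(s["grasp_force"]),1),"F",np.round(s["wrist_force"],1))
print("shift in tool now mm",(R.T@(np.array(a[:3])-p)*1e3).round(1),"in target frame",(T.T@(np.array(a[:3])-p)*1e3).round(1),"rotvec",Ro.from_matrix(R.T@T).as_rotvec().round(4))
E
python3 -m pendant '[{"translation":[0,0,0],"rotation":[0,0,0.18]},{"translation":[0,0,0],"rotation":[0,0,0.18]},{"translation":[0,0,0],"rotation":[0,0,0.18]},{"translation":[0,0,0],"rotation":[0,0,0.18]},{"translation":[0,0,0],"rotation":[0,0,0.18]},{"translation":[0,0,0],"rotation":[0,0,0.18]},{"translation":[0,0,0],"rotation":[0,0,0.18]},{"translation":[0,0,0],"rotation":[0,0,0]}]' 0 30; python3 go.py .349 .278 .2
```

```text
t: 1.2
tcp_pos: [0.2662, 0.5376, 0.2311]
tcp_rot: [[0.147, 0.989, -0.0], [0.989, -0.147, -0.0], [-0.0, -0.0, -1.0]]
wrist_force: [-0.2, 0.8, 0.6]
grip_width: 0.0854
grasp_force: 0.0
t 1.2 tcp [0.2662 0.5376 0.2311] grip 0.0854 0.0 F [-0.2  0.8  0.6]
shift in tool now mm [-244.6  120.1   31.2] in target frame [-244.6  120.    31.1] rotvec [-0.0001  0.0002 -0.0004]
```

```bash
python3 -m pendant '[{"translation":[-0.0408,0.02,0.016],"rotation":[0,0,0]},{"translation":[-0.0408,0.02,0.016],"rotation":[0,0,0]},{"translation":[-0.0408,0.02,0.016],"rotation":[0,0,0]},{"translation":[-0.0408,0.02,0.016],"rotation":[0,0,0]},{"translation":[-0.0408,0.02,0.016],"rotation":[0,0,0]},{"translation":[-0.0408,0.02,0.016],"rotation":[0,0,0]},{"translation":[0,0,0],"rotation":[0,0,0]}]'; python3 go.py .349 .278 .014
python3 - <<'E'
from h import *
cv2.imwrite("pics/s1.png",capture("side")[60:200,120:300,::-1].repeat(3,0).repeat(3,1))
E
```

```text
t: 2.08
tcp_pos: [0.3487, 0.2755, 0.1341]
tcp_rot: [[0.148, 0.989, -0.001], [0.989, -0.148, -0.001], [-0.001, -0.001, -1.0]]
wrist_force: [0.3, -0.2, 0.4]
grip_width: 0.0853
grasp_force: 0.0
t 2.08 tcp [0.3487 0.2755 0.1341] grip 0.0853 0.0 F [ 0.3 -0.2  0.4]
shift in tool now mm [  2.6   0.  120.1] in target frame [ 2.500e+00 -1.000e-01  1.201e+02] rotvec [-0.0011  0.001  -0.0009]
```

View pics/s1.png

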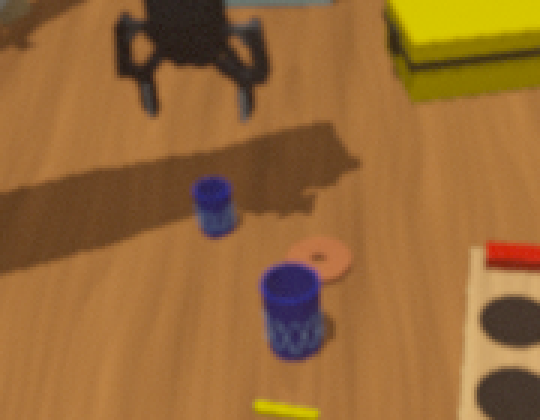

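The gripper is above tumbler a, with finger tips at about full-frame (169,97) and (202,98) and a at (191,129). I'll check this against the projection.

```bash
python3 - <<'E'
from h import *
c=get_calibration("side");R=np.array(c["R"])
y=np.array([.989,-.148,0])
for n,p in (("f1",np.array([.3487,.2755,.147])+y*.0425),("f2",np.array([.3487,.2755,.147])-y*.0425),("a top",np.array([.349,.278,.055]))):
    print(n,cv2.projectPoints(p.reshape(1,3),cv2.Rodrigues(R)[0],np.array(c["t"],float),np.array(c["K"]),np.array(c["dist"]))[0].ravel().round(1))
E
python3 -m pendant '[{"translation":[0.0025,0,0.02],"rotation":[0,0,0]},{"translation":[0,0,0.02],"rotation":[0,0,0]},{"translation":[0,0,0.02],"rotation":[0,0,0]},{"translation":[0,0,0.02],"rotation":[0,0,0]},{"translation":[0,0,0.015],"rotation":[0,0,0]},{"translation":[0,0,0.015],"rotation":[0,0,0]},{"translation":[0,0,0.01],"rotation":[0,0,0]},{"translation":[0,0,0],"rotation":[0,0,0]}]'
python3 -m pendant '[{"translation":[0,0,0],"rotation":[0,0,0]},{"translation":[0,0,0],"rotation":[0,0,0]}]' 0.25
```

```text
f1 [201.1  98.6]
f2 [173.2  97.2]
a top [190.8 122.3]
t: 3.12
tcp_pos: [0.3485, 0.2802, 0.0147]
tcp_rot: [[0.148, 0.989, -0.001], [0.989, -0.148, -0.0], [-0.0, -0.001, -1.0]]
wrist_force: [-0.1, -0.3, 0.4]
grip_width: 0.0853
grasp_force: 0.0
t: 3.38
tcp_pos: [0.3495, 0.2805, 0.016]
tcp_rot: [[0.148, 0.989, 0.001], [0.989, -0.148, 0.0], [0.001, 0.001, -1.0]]
wrist_force: [0.6, -0.2, -0.2]
grip_width: 0.064
grasp_force: 0.0
```

```bash
python3 -m pendant '[{"translation":[0,0,0],"rotation":[0,0,0]},{"translation":[0,0,0],"rotation":[0,0,0]}]' 0.45 20;  python3 -m pendant '[{"translation":[0,0,0],"rotation":[0,0,0]},{"translation":[0,0,0],"rotation":[0,0,0]},{"translation":[0,0,0],"rotation":[0,0,0]},{"translation":[0,0,0],"rotation":[0,0,0]}]' 0.65 25
```

```text
t: 3.62
tcp_pos: [0.3491, 0.2804, 0.0155]
tcp_rot: [[0.148, 0.989, 0.0], [0.989, -0.148, 0.0], [0.0, 0.0, -1.0]]
wrist_force: [-0.8, -0.3, 0.1]
grip_width: 0.0472
grasp_force: 0.0
t: 4.12
tcp_pos: [0.3492, 0.2804, 0.0156]
tcp_rot: [[0.148, 0.989, 0.0], [0.989, -0.148, 0.0], [0.0, 0.0, -1.0]]
wrist_force: [-1.4, -1.3, 5.0]
grip_width: 0.0391
grasp_force: 25.3
```

```bash
python3 -m pendant '[{"translation":[0,0,-0.006],"rotation":[0,0,0]},{"translation":[0,0,-0.02],"rotation":[0,0,0]},{"translation":[0,0,-0.035],"rotation":[0,0,0]},{"translation":[0,0,-0.04],"rotation":[0,0,0]},{"translation":[-0.01,0.02,-0.03],"rotation":[0,0,0]},{"translation":[-0.015,0.04,0],"rotation":[0,0,0]},{"translation":[-0.02,0.05,0],"rotation":[0,0,0]},{"translation":[-0.02,0.05,0],"rotation":[0,0,0]},{"translation":[-0.02,0.05,0],"rotation":[0,0,0]},{"translation":[-0.02,0.05,0],"rotation":[0,0,0]}]'; python3 -m pendant '[{"translation":[-0.01,0.035,0],"rotation":[0,0,0]},{"translation":[-0.01,0.025,0],"rotation":[0,0,0]},{"translation":[0,0.007,0],"rotation":[0,0,0]},{"translation":[0,0,0],"rotation":[0,0,0]}]'; python3 go.py .6539 .1077 .032
python3 - <<'E'
from h import *
cv2.imwrite("pics/s2.png",capture("side")[50:230,180:400,::-1].repeat(3,0).repeat(3,1))
E
```

```text
t: 5.38
tcp_pos: [0.5918, 0.1368, 0.1461]
tcp_rot: [[0.149, 0.989, -0.0], [0.989, -0.149, 0.0], [0.0, -0.0, -1.0]]
wrist_force: [0.1, 0.2, -0.7]
grip_width: 0.0389
grasp_force: 25.4
t: 5.88
tcp_pos: [0.6534, 0.1085, 0.146]
tcp_rot: [[0.148, 0.989, -0.001], [0.989, -0.148, 0.0], [0.0, -0.001, -1.0]]
wrist_force: [-0.1, -0.0, -1.5]
grip_width: 0.039
grasp_force: 25.6
t 5.88 tcp [0.6534 0.1085 0.146 ] grip 0.039 25.6 F [-0.1 -0.  -1.5]
shift in tool now mm [ -0.7   0.7 114. ] in target frame [ -0.7   0.6 114. ] rotvec [-0.0009 -0.0002 -0.0015]
```

View pics/s2.png

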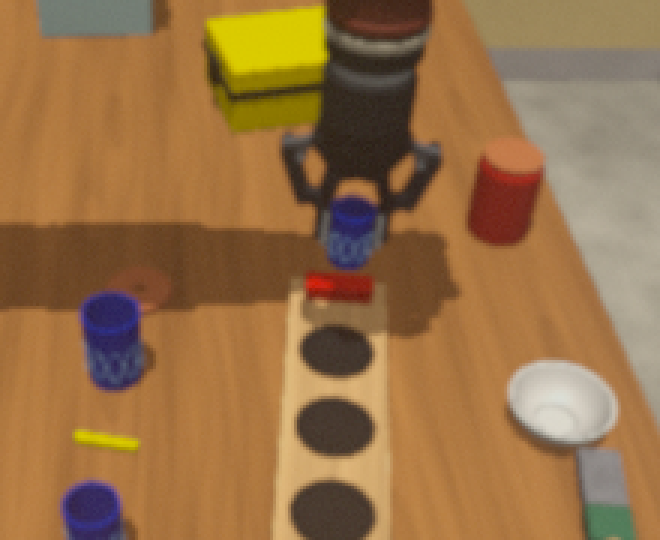

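Tumbler a is held upright at crop (350,230), above the red end. I'll descend in stages.

```bash
python3 -m pendant '[{"translation":[-0.0005,0.0005,0.02],"rotation":[0,0,0]},{"translation":[0,0,0.03],"rotation":[0,0,0]},{"translation":[0,0,0.03],"rotation":[0,0,0]},{"translation":[0,0,0.02],"rotation":[0,0,0]},{"translation":[0,0,0.01],"rotation":[0,0,0]},{"translation":[0,0,0],"rotation":[0,0,0]},{"translation":[0,0,0],"rotation":[0,0,0]}]'; python3 -m pendant '[{"translation":[0,0,0.001],"rotation":[0,0,0]},{"translation":[0,0,0.001],"rotation":[0,0,0]},{"translation":[0,0,0.001],"rotation":[0,0,0]},{"translation":[0,0,0],"rotation":[0,0,0]}]'
```

```text
t: 6.8
tcp_pos: [0.655, 0.1076, 0.0376]
tcp_rot: [[0.148, 0.989, 0.002], [0.989, -0.148, 0.0], [0.0, 0.002, -1.0]]
wrist_force: [0.2, -0.1, -0.2]
grip_width: 0.0392
grasp_force: 25.6
t: 7.3
tcp_pos: [0.6541, 0.1076, 0.0332]
tcp_rot: [[0.148, 0.989, -0.0], [0.989, -0.148, 0.0], [0.0, -0.0, -1.0]]
wrist_force: [-0.6, 0.7, -1.7]
grip_width: 0.0391
grasp_force: 25.6
```

```bash
python3 -m pendant '[{"translation":[0,0,0.001],"rotation":[0,0,0]},{"translation":[0,0,0.0007],"rotation":[0,0,0]},{"translation":[0,0,0],"rotation":[0,0,0]},{"translation":[0,0,0],"rotation":[0,0,0]}]'; python3 -m pendant '[{"translation":[0,0,0.0007],"rotation":[0,0,0]},{"translation":[0,0,0],"rotation":[0,0,0]},{"translation":[0,0,0],"rotation":[0,0,0]}]'
```

```text
t: 7.8
tcp_pos: [0.6542, 0.1076, 0.0316]
tcp_rot: [[0.148, 0.989, 0.0], [0.989, -0.148, 0.0], [0.0, 0.0, -1.0]]
wrist_force: [0.0, 0.2, -0.9]
grip_width: 0.0392
grasp_force: 25.6
t: 8.18
tcp_pos: [0.6542, 0.1076, 0.0309]
tcp_rot: [[0.148, 0.989, 0.0], [0.989, -0.148, 0.0], [0.0, 0.0, -1.0]]
wrist_force: [-0.7, 0.5, -1.0]
grip_width: 0.0386
grasp_force: 25.6
```

```bash
python3 -m pendant '[{"translation":[0,0,0.0008],"rotation":[0,0,0]},{"translation":[0,0,0],"rotation":[0,0,0]},{"translation":[0,0,0],"rotation":[0,0,0]}]'
```

```text
t: 8.55
tcp_pos: [0.6543, 0.1076, 0.0307]
tcp_rot: [[0.148, 0.989, 0.0], [0.989, -0.148, 0.0], [0.0, 0.0, -1.0]]
wrist_force: [-2.8, 0.2, 4.9]
grip_width: 0.0391
grasp_force: 25.8
```

```bash
python3 -m pendant '[{"translation":[0,0,0],"rotation":[0,0,0]},{"translation":[0,0,0],"rotation":[0,0,0]},{"translation":[0,0,0],"rotation":[0,0,0]}]' 0.35; python3 -m pendant '[{"translation":[0,0,0],"rotation":[0,0,0]},{"translation":[0,0,-0.01],"rotation":[0,0,0]},{"translation":[0,0,-0.03],"rotation":[0,0,0]},{"translation":[0,0,-0.05],"rotation":[0,0,0]},{"translation":[0,0,-0.05],"rotation":[0,0,0]}]' 0.1; python3 -m pendant '[{"translation":[-0.05,-0.039,0],"rotation":[0,0,0]},{"translation":[-0.05,-0.039,0],"rotation":[0,0,0]},{"translation":[-0.05,-0.039,0],"rotation":[0,0,0]},{"translation":[-0.05,-0.039,0],"rotation":[0,0,0]},{"translation":[-0.05,-0.039,0],"rotation":[0,0,0]},{"translation":[0,0,0],"rotation":[0,0,0]}]' 0
cat > chk.py <<'E'
import sys
from h import *
k,x,y,base=sys.argv[1],*map(float,sys.argv[2:5])
pd=dict(top=[[.6557,.1075],[.6407,.0088],[.6262,-.0897],[.6116,-.1885]],side=[[.6516,.1048],[.6372,.0063],[.6227,-.0925],[.6081,-.1910]])
i="abcd".index(k)
for n in sys.argv[5:] or ("top","side"):
    im=capture(n); g,e=tumblers(n,im,{k:(x,y)},base)[k]
    print(n,k,g.round(4),"rms",round(e*1e3,2),"minus pad mm",((g-pd[n][i])*1e3).round(1))
    cv2.imwrite(f"pics/{n}_{k}.png",im[:,:,::-1])
E
python3 chk.py a .654 .1065 .015
```

```text
t: 8.93
tcp_pos: [0.6542, 0.1076, 0.0299]
tcp_rot: [[0.148, 0.989, -0.0], [0.989, -0.148, 0.0], [0.0, -0.0, -1.0]]
wrist_force: [0.3, 0.5, 0.7]
grip_width: 0.0556
grasp_force: 0.0
t: 9.55
tcp_pos: [0.654, 0.1076, 0.1723]
tcp_rot: [[0.148, 0.989, 0.0], [0.989, -0.148, 0.0], [0.0, 0.0, -1.0]]
wrist_force: [0.6, 0.1, -0.2]
grip_width: 0.0769
grasp_force: 0.0
t: 10.3
tcp_pos: [0.4258, -0.1101, 0.1711]
tcp_rot: [[0.154, 0.988, 0.001], [0.988, -0.154, -0.001], [-0.001, 0.002, -1.0]]
wrist_force: [1.5, 0.8, -0.3]
grip_width: 0.0857
grasp_force: 0.0
top a [0.6568 0.1084] rms 0.49 minus pad mm [1.1 0.9]
side a [0.6514 0.1049] rms 1.01 minus pad mm [-0.2  0.1]
```

Tumbler a is centred on pad1 to about 1 mm. Next is b.

```bash
python3 go.py .4239 -.1137 .019
```

```text
t 10.4 tcp [ 0.4278 -0.1081  0.171 ] grip 0.0856 0.0 F [-0.5 -0.3  1.2]
shift in tool now mm [ -6.1  -3.3 152. ] in target frame [ -6.1  -3.1 152. ] rotvec [ 0.0019  0.0004 -0.0033]
```

```bash
python3 -m pendant '[{"translation":[-0.006,-0.003,0],"rotation":[0,0,-0.002]},{"translation":[0,0,0.04],"rotation":[0,0,0]},{"translation":[0,0,0.03],"rotation":[0,0,0]},{"translation":[0,0,0],"rotation":[0,0,0]}]'; python3 go.py .4239 -.1137 .019
```

```text
t: 10.9
tcp_pos: [0.4227, -0.1115, 0.0981]
tcp_rot: [[0.144, 0.99, -0.004], [0.99, -0.144, 0.002], [0.002, -0.004, -1.0]]
wrist_force: [-0.4, 0.3, 0.7]
grip_width: 0.0852
grasp_force: 0.0
t 10.9 tcp [ 0.4227 -0.1115  0.0981] grip 0.0852 0.0 F [-0.4  0.3  0.7]
shift in tool now mm [-2.1  1.8 79.1] in target frame [-2.   1.5 79.1] rotvec [-0.004  -0.0019  0.0025]
```

```bash
python3 -m pendant '[{"translation":[0,0,0],"rotation":[0,0,0]},{"translation":[0,0,0],"rotation":[0,0,0]},{"translation":[0,0,0],"rotation":[0,0,0]}]'; python3 go.py .4239 -.1137 .019
```

```text
t: 11.28
tcp_pos: [0.4243, -0.1133, 0.1011]
tcp_rot: [[0.146, 0.989, 0.001], [0.989, -0.146, -0.001], [-0.001, 0.001, -1.0]]
wrist_force: [0.1, -0.6, 0.5]
grip_width: 0.0856
grasp_force: 0.0
t 11.28 tcp [ 0.4243 -0.1133  0.1011] grip 0.0856 0.0 F [ 0.1 -0.6  0.5]
shift in tool now mm [-0.4 -0.4 82.1] in target frame [-0.4 -0.3 82.1] rotvec [0.0014 0.0005 0.0007]
```

```bash
python3 -m pendant '[{"translation":[0,0,0.02],"rotation":[0,0,0]},{"translation":[0,0,0.02],"rotation":[0,0,0]},{"translation":[0,0,0.02],"rotation":[0,0,0]},{"translation":[0,0,0.012],"rotation":[0,0,0]},{"translation":[0,0,0.01],"rotation":[0,0,0]},{"translation":[0,0,0],"rotation":[0,0,0]},{"translation":[0,0,0],"rotation":[0,0,0]}]';  python3 -m pendant '[{"translation":[0,0,0],"rotation":[0,0,0]},{"translation":[0,0,0],"rotation":[0,0,0]},{"translation":[0,0,0],"rotation":[0,0,0]}]' 0.33 20;  python3 -m pendant '[{"translation":[0,0,0],"rotation":[0,0,0]},{"translation":[0,0,0],"rotation":[0,0,0]},{"translation":[0,0,0],"rotation":[0,0,0]},{"translation":[0,0,0],"rotation":[0,0,0]}]' 0.6 25
```

```text
t: 12.15
tcp_pos: [0.4241, -0.1133, 0.0187]
tcp_rot: [[0.146, 0.989, 0.001], [0.989, -0.146, -0.0], [-0.0, 0.001, -1.0]]
wrist_force: [-0.1, -0.5, -0.3]
grip_width: 0.0856
grasp_force: 0.0
t: 12.52
tcp_pos: [0.4238, -0.1131, 0.0183]
tcp_rot: [[0.146, 0.989, 0.0], [0.989, -0.146, -0.0], [-0.0, 0.0, -1.0]]
wrist_force: [0.6, -0.6, -0.3]
grip_width: 0.0569
grasp_force: 0.0
t: 13.02
tcp_pos: [0.424, -0.1132, 0.0184]
tcp_rot: [[0.146, 0.989, 0.001], [0.989, -0.146, -0.0], [-0.0, 0.001, -1.0]]
wrist_force: [0.3, 1.9, 5.7]
grip_width: 0.0474
grasp_force: 25.7
```

```bash
python3 -m pendant '[{"translation":[0,0,-0.006],"rotation":[0,0,0]},{"translation":[0,0,-0.02],"rotation":[0,0,0]},{"translation":[0,0,-0.035],"rotation":[0,0,0]},{"translation":[0,0,-0.04],"rotation":[0,0,0]},{"translation":[0.02,0.025,-0.02],"rotation":[0,0,0]},{"translation":[0.03,0.04,0],"rotation":[0,0,0]},{"translation":[0.03,0.04,0],"rotation":[0,0,0]},{"translation":[0.03,0.04,0],"rotation":[0,0,0]},{"translation":[0.025,0.03,0],"rotation":[0,0,0]},{"translation":[0.0163,0.0198,0],"rotation":[0,0,0]}]'; python3 -m pendant '[{"translation":[0,0,0],"rotation":[0,0,0]},{"translation":[0,0,0],"rotation":[0,0,0]},{"translation":[0,0,0],"rotation":[0,0,0]},{"translation":[0,0,0],"rotation":[0,0,0]}]'; python3 go.py .6389 .008 .0334
```

```text
t: 14.28
tcp_pos: [0.6393, 0.0093, 0.1382]
tcp_rot: [[0.146, 0.989, -0.001], [0.989, -0.146, 0.0], [0.0, -0.001, -1.0]]
wrist_force: [0.2, -0.9, -0.3]
grip_width: 0.0473
grasp_force: 26.4
t: 14.78
tcp_pos: [0.6383, 0.0076, 0.1394]
tcp_rot: [[0.147, 0.989, 0.0], [0.989, -0.147, -0.0], [0.0, 0.0, -1.0]]
wrist_force: [0.4, 0.5, -1.4]
grip_width: 0.0476
grasp_force: 26.5
t 14.78 tcp [0.6383 0.0076 0.1394] grip 0.0476 26.5 F [ 0.4  0.5 -1.4]
shift in tool now mm [  0.5   0.5 106. ] in target frame [  0.5   0.6 106. ] rotvec [ 0.0003 -0.     -0.0001]
```

```bash
python3 -m pendant '[{"translation":[0.0005,0.0005,0.02],"rotation":[0,0,0]},{"translation":[0,0,0.03],"rotation":[0,0,0]},{"translation":[0,0,0.03],"rotation":[0,0,0]},{"translation":[0,0,0.015],"rotation":[0,0,0]},{"translation":[0,0,0.006],"rotation":[0,0,0]},{"translation":[0,0,0.002],"rotation":[0,0,0]},{"translation":[0,0,0.001],"rotation":[0,0,0]},{"translation":[0,0,0],"rotation":[0,0,0]},{"translation":[0,0,0],"rotation":[0,0,0]}]'; python3 -m pendant '[{"translation":[0,0,0.001],"rotation":[0,0,0]},{"translation":[0,0,0],"rotation":[0,0,0]},{"translation":[0,0,0],"rotation":[0,0,0]}]'
```

```text
t: 15.9
tcp_pos: [0.6395, 0.0084, 0.0357]
tcp_rot: [[0.146, 0.989, 0.001], [0.989, -0.146, -0.0], [0.0, 0.001, -1.0]]
wrist_force: [-0.3, 0.3, -1.2]
grip_width: 0.0474
grasp_force: 26.5
t: 16.27
tcp_pos: [0.6391, 0.0085, 0.0341]
tcp_rot: [[0.146, 0.989, 0.0], [0.989, -0.146, 0.0], [0.0, -0.0, -1.0]]
wrist_force: [-0.5, 0.8, -1.6]
grip_width: 0.0472
grasp_force: 26.5
```

```bash
python3 -m pendant '[{"translation":[0,0,0.0008],"rotation":[0,0,0]},{"translation":[0,0,0],"rotation":[0,0,0]},{"translation":[0,0,0],"rotation":[0,0,0]}]'
```

```text
t: 16.65
tcp_pos: [0.6392, 0.0085, 0.0335]
tcp_rot: [[0.147, 0.989, 0.0], [0.989, -0.147, 0.0], [0.0, 0.0, -1.0]]
wrist_force: [-0.1, 0.8, 0.1]
grip_width: 0.0475
grasp_force: 26.6
```

```bash
python3 -m pendant '[{"translation":[0,0,0.0004],"rotation":[0,0,0]},{"translation":[0,0,0],"rotation":[0,0,0]}]'; python3 -m pendant '[{"translation":[0,0,0],"rotation":[0,0,0]},{"translation":[0,0,0],"rotation":[0,0,0]},{"translation":[0,0,0],"rotation":[0,0,0]}]' 0.25; python3 -m pendant '[{"translation":[0,0,0],"rotation":[0,0,0]},{"translation":[0,0,-0.01],"rotation":[0,0,0]},{"translation":[0,0,-0.03],"rotation":[0,0,0]},{"translation":[0,0,-0.05],"rotation":[0,0,0]},{"translation":[0,0,-0.05],"rotation":[0,0,0]}]' 0.05; python3 -m pendant '[{"translation":[0.01,-0.035,-0.01],"rotation":[0,0,0]},{"translation":[0.012,-0.045,0],"rotation":[0,0,0]},{"translation":[0.012,-0.045,0],"rotation":[0,0,0]},{"translation":[0.012,-0.045,0],"rotation":[0,0,0]},{"translation":[0.0127,-0.0434,0],"rotation":[0,0,0]},{"translation":[0,0,0],"rotation":[0,0,0]},{"translation":[0,0,0],"rotation":[0,0,0]},{"translation":[0,0,0],"rotation":[0,0,0]}]' 0
python3 chk.py b .639 .0075 .015; python3 go.py .4368 .098 .03
```

```text
t: 16.9
tcp_pos: [0.6393, 0.0085, 0.0334]
tcp_rot: [[0.146, 0.989, 0.0], [0.989, -0.146, -0.0], [0.0, 0.0, -1.0]]
wrist_force: [-3.2, 0.1, 5.4]
grip_width: 0.0473
grasp_force: 26.8
t: 17.27
tcp_pos: [0.6391, 0.0085, 0.0327]
tcp_rot: [[0.146, 0.989, -0.0], [0.989, -0.146, 0.0], [0.0, -0.0, -1.0]]
wrist_force: [-0.3, -0.3, 0.2]
grip_width: 0.0638
grasp_force: 0.0
t: 17.9
tcp_pos: [0.639, 0.0085, 0.1751]
tcp_rot: [[0.146, 0.989, 0.0], [0.989, -0.146, 0.0], [0.0, 0.0, -1.0]]
wrist_force: [0.5, 0.3, -0.1]
grip_width: 0.0813
grasp_force: 0.0
t: 18.9
tcp_pos: [0.4373, 0.0974, 0.1831]
tcp_rot: [[0.147, 0.989, 0.0], [0.989, -0.147, -0.0], [0.0, 0.0, -1.0]]
wrist_force: [-0.7, 0.3, 0.1]
grip_width: 0.0854
grasp_force: 0.0
top b [0.6403 0.0092] rms 0.62 minus pad mm [-0.4  0.4]
side b [0.6474 0.0857] rms 3.04 minus pad mm [10.2 79.4]
t 19.0 tcp [0.4371 0.0974 0.1829] grip 0.0854 0.0 F [ 1.  -0.5  0.7]
shift in tool now mm [  0.5  -0.4 152.9] in target frame [  0.5  -0.4 152.9] rotvec [-0.0003  0.     -0.0002]
```

Tumbler b is within 1 mm in the top view; in the side view its blob is hidden or merged. Next is c.

```bash
python3 -m pendant '[{"translation":[0.0005,0,0.03],"rotation":[0,0,0]},{"translation":[0,0,0.03],"rotation":[0,0,0]},{"translation":[0,0,0.025],"rotation":[0,0,0]},{"translation":[0,0,0.02],"rotation":[0,0,0]},{"translation":[0,0,0.02],"rotation":[0,0,0]},{"translation":[0,0,0.02],"rotation":[0,0,0]},{"translation":[0,0,0.01],"rotation":[0,0,0]},{"translation":[0,0,0],"rotation":[0,0,0]},{"translation":[0,0,0],"rotation":[0,0,0]}]';  python3 -m pendant '[{"translation":[0,0,0],"rotation":[0,0,0]},{"translation":[0,0,0],"rotation":[0,0,0]},{"translation":[0,0,0],"rotation":[0,0,0]}]' 0.24 20;  python3 -m pendant '[{"translation":[0,0,0],"rotation":[0,0,0]},{"translation":[0,0,0],"rotation":[0,0,0]},{"translation":[0,0,0],"rotation":[0,0,0]},{"translation":[0,0,0],"rotation":[0,0,0]}]' 0.5 28; python3 go.py .6245 -.091 .043
```

```text
t: 20.12
tcp_pos: [0.4373, 0.0982, 0.0287]
tcp_rot: [[0.147, 0.989, 0.001], [0.989, -0.147, 0.0], [0.0, 0.001, -1.0]]
wrist_force: [-0.8, -0.3, 0.3]
grip_width: 0.0856
grasp_force: 0.0
t: 20.5
tcp_pos: [0.4369, 0.0983, 0.0281]
tcp_rot: [[0.146, 0.989, 0.0], [0.989, -0.146, 0.0], [0.0, 0.0, -1.0]]
wrist_force: [0.3, 0.4, -0.5]
grip_width: 0.0648
grasp_force: 0.0
t: 21.0
tcp_pos: [0.4367, 0.0984, 0.0283]
tcp_rot: [[0.146, 0.989, 0.0], [0.989, -0.146, 0.0], [0.0, 0.0, -1.0]]
wrist_force: [-2.2, 0.1, 6.5]
grip_width: 0.0548
grasp_force: 29.4
t 21.0 tcp [0.4367 0.0984 0.0283] grip 0.0548 29.4 F [-2.2  0.1  6.5]
shift in tool now mm [-159.8  213.5  -14.7] in target frame [-159.7  213.6  -14.7] rotvec [ 0.0001 -0.0001  0.0006]
```

```bash
python3 -m pendant '[{"translation":[0,0,-0.006],"rotation":[0,0,0]},{"translation":[0,0,-0.02],"rotation":[0,0,0]},{"translation":[0,0,-0.035],"rotation":[0,0,0]},{"translation":[0,0,-0.04],"rotation":[0,0,0]},{"translation":[-0.02,0.025,-0.025],"rotation":[0,0,0]},{"translation":[-0.03,0.04,0],"rotation":[0,0,0]},{"translation":[-0.03,0.04,0],"rotation":[0,0,0]},{"translation":[-0.03,0.04,0],"rotation":[0,0,0]},{"translation":[-0.03,0.04,0],"rotation":[0,0,0]},{"translation":[-0.02,0.0285,0],"rotation":[0,0,0]}]'; python3 -m pendant '[{"translation":[0,0,0],"rotation":[0,0,0]},{"translation":[0,0,0],"rotation":[0,0,0]},{"translation":[0,0,0],"rotation":[0,0,0]},{"translation":[0,0,0],"rotation":[0,0,0]},{"translation":[0,0,0],"rotation":[0,0,0]}]'; python3 go.py .6245 -.091 .0433
```

```text
t: 22.25
tcp_pos: [0.6255, -0.093, 0.1534]
tcp_rot: [[0.148, 0.989, -0.0], [0.989, -0.148, 0.0], [0.0, -0.0, -1.0]]
wrist_force: [0.9, 0.5, -1.0]
grip_width: 0.0555
grasp_force: 30.4
t: 22.88
tcp_pos: [0.6244, -0.0908, 0.1542]
tcp_rot: [[0.146, 0.989, 0.0], [0.989, -0.146, -0.0], [-0.0, 0.0, -1.0]]
wrist_force: [0.5, 0.0, -1.5]
grip_width: 0.0554
grasp_force: 30.6
t 22.88 tcp [ 0.6244 -0.0908  0.1542] grip 0.0554 30.6 F [ 0.5  0.  -1.5]
shift in tool now mm [-1.000e-01  1.000e-01  1.109e+02] in target frame [-1.000e-01  2.000e-01  1.109e+02] rotvec [0.0004 0.     0.001 ]
```

```bash
python3 -m pendant '[{"translation":[0,0,0.025],"rotation":[0,0,0]},{"translation":[0,0,0.03],"rotation":[0,0,0]},{"translation":[0,0,0.03],"rotation":[0,0,0]},{"translation":[0,0,0.015],"rotation":[0,0,0]},{"translation":[0,0,0.006],"rotation":[0,0,0]},{"translation":[0,0,0.002],"rotation":[0,0,0]},{"translation":[0,0,0.001],"rotation":[0,0,0]},{"translation":[0,0,0],"rotation":[0,0,0]},{"translation":[0,0,0],"rotation":[0,0,0]}]'; python3 -m pendant '[{"translation":[0,0,0.001],"rotation":[0,0,0]},{"translation":[0,0,0],"rotation":[0,0,0]},{"translation":[0,0,0],"rotation":[0,0,0]}]'
```

```text
t: 24.0
tcp_pos: [0.6248, -0.0913, 0.0454]
tcp_rot: [[0.147, 0.989, 0.001], [0.989, -0.147, -0.0], [-0.0, 0.001, -1.0]]
wrist_force: [1.0, -0.5, -1.7]
grip_width: 0.0556
grasp_force: 30.6
t: 24.38
tcp_pos: [0.6244, -0.0912, 0.0438]
tcp_rot: [[0.146, 0.989, -0.0], [0.989, -0.146, 0.0], [0.0, -0.0, -1.0]]
wrist_force: [-0.3, -0.2, -2.4]
grip_width: 0.0551
grasp_force: 30.6
```

```bash
python3 -m pendant '[{"translation":[0,0,0.0008],"rotation":[0,0,0]},{"translation":[0,0,0],"rotation":[0,0,0]},{"translation":[0,0,0],"rotation":[0,0,0]}]'
```

```text
t: 24.75
tcp_pos: [0.6246, -0.0913, 0.0434]
tcp_rot: [[0.146, 0.989, 0.0], [0.989, -0.146, -0.0], [0.0, 0.0, -1.0]]
wrist_force: [-1.6, 0.5, 2.9]
grip_width: 0.0553
grasp_force: 30.7
```

```bash
python3 -m pendant '[{"translation":[0,0,0],"rotation":[0,0,0]},{"translation":[0,0,0],"rotation":[0,0,0]},{"translation":[0,0,0],"rotation":[0,0,0]}]' 0.17; python3 -m pendant '[{"translation":[0,0,0],"rotation":[0,0,0]},{"translation":[0,0,-0.01],"rotation":[0,0,0]},{"translation":[0,0,-0.03],"rotation":[0,0,0]},{"translation":[0,0,-0.05],"rotation":[0,0,0]},{"translation":[0,0,-0.05],"rotation":[0,0,0]}]' 0; python3 -m pendant '[{"translation":[-0.0377,-0.0393,-0.01],"rotation":[0,0,0]},{"translation":[-0.0377,-0.0393,0],"rotation":[0,0,0]},{"translation":[-0.0377,-0.0393,0],"rotation":[0,0,0]},{"translation":[-0.0377,-0.0393,0],"rotation":[0,0,0]},{"translation":[-0.0377,-0.0393,0],"rotation":[0,0,0]},{"translation":[-0.0377,-0.0393,0],"rotation":[0,0,0]},{"translation":[0,0,0],"rotation":[0,0,0]},{"translation":[0,0,0],"rotation":[0,0,0]},{"translation":[0,0,0],"rotation":[0,0,0]}]'
python3 chk.py c .6245 -.091 .015; python3 go.py .358 -.2806 .039
```

```text
t: 25.12
tcp_pos: [0.6245, -0.0912, 0.043]
tcp_rot: [[0.146, 0.989, 0.0], [0.989, -0.146, 0.0], [0.0, 0.0, -1.0]]
wrist_force: [0.7, 0.1, -0.4]
grip_width: 0.0711
grasp_force: 0.0
t: 25.75
tcp_pos: [0.6243, -0.0912, 0.1853]
tcp_rot: [[0.146, 0.989, 0.0], [0.989, -0.146, -0.0], [0.0, 0.0, -1.0]]
wrist_force: [1.2, -0.5, -1.0]
grip_width: 0.0851
grasp_force: 0.0
t: 26.88
tcp_pos: [0.3588, -0.2798, 0.1933]
tcp_rot: [[0.145, 0.989, 0.0], [0.989, -0.145, 0.0], [0.0, 0.0, -1.0]]
wrist_force: [1.2, 0.5, 0.5]
grip_width: 0.0851
grasp_force: 0.0
top c [ 0.6253 -0.0893] rms 0.45 minus pad mm [-0.9  0.4]
side c [0.6432 0.0661] rms 5.52 minus pad mm [ 20.5 158.6]
t 26.98 tcp [ 0.3588 -0.2798  0.1931] grip 0.0861 0.0 F [ 0.4 -0.2  0.3]
shift in tool now mm [ -0.9  -0.7 154.1] in target frame [ -0.9  -0.7 154.1] rotvec [ 0.     -0.0002  0.0023]
```

Tumbler c is within 1 mm in the top view. Next is d.

```bash
python3 -m pendant '[{"translation":[-0.0009,-0.0007,0.02],"rotation":[0,0,0.002]},{"translation":[0,0,0.02],"rotation":[0,0,0]},{"translation":[0,0,0],"rotation":[0,0,0]},{"translation":[0,0,0],"rotation":[0,0,0]},{"translation":[0,0,0.02],"rotation":[0,0,0]},{"translation":[0,0,0.02],"rotation":[0,0,0]},{"translation":[0,0,0.02],"rotation":[0,0,0]},{"translation":[0,0,0.02],"rotation":[0,0,0]},{"translation":[0,0,0.02],"rotation":[0,0,0]},{"translation":[0,0,0.014],"rotation":[0,0,0]}]';  python3 -m pendant '[{"translation":[0,0,0],"rotation":[0,0,0]},{"translation":[0,0,0],"rotation":[0,0,0]},{"translation":[0,0,0],"rotation":[0,0,0]}]' 0.15 20;  python3 -m pendant '[{"translation":[0,0,0],"rotation":[0,0,0]},{"translation":[0,0,0],"rotation":[0,0,0]},{"translation":[0,0,0],"rotation":[0,0,0]},{"translation":[0,0,0],"rotation":[0,0,0]}]' 0.4 32; python3 go.py .6099 -.190 .054
```

```text
t: 28.22
tcp_pos: [0.3569, -0.2808, 0.0375]
tcp_rot: [[0.148, 0.989, -0.001], [0.989, -0.148, 0.001], [0.001, -0.001, -1.0]]
wrist_force: [-0.3, -0.9, -0.8]
grip_width: 0.0856
grasp_force: 0.0
t: 28.6
tcp_pos: [0.3576, -0.2818, 0.0399]
tcp_rot: [[0.148, 0.989, 0.001], [0.989, -0.148, -0.001], [-0.001, 0.001, -1.0]]
wrist_force: [-0.2, -0.0, 0.4]
grip_width: 0.0725
grasp_force: 0.0
t: 29.1
tcp_pos: [0.3575, -0.2817, 0.0401]
tcp_rot: [[0.149, 0.989, 0.0], [0.989, -0.149, -0.001], [-0.001, 0.001, -1.0]]
wrist_force: [-2.4, 2.2, 5.9]
grip_width: 0.0632
grasp_force: 34.5
t 29.1 tcp [ 0.3575 -0.2817  0.0401] grip 0.0632 34.5 F [-2.4  2.2  5.9]
shift in tool now mm [128.2 236.  -13.8] in target frame [127.8 236.2 -13.9] rotvec [ 0.0006  0.001  -0.0017]
```

```bash
python3 -m pendant '[{"translation":[0,0,-0.006],"rotation":[0,0,0]},{"translation":[0,0,-0.02],"rotation":[0,0,0]},{"translation":[0,0,-0.035],"rotation":[0,0,0]},{"translation":[0,0,-0.04],"rotation":[0,0,0]},{"translation":[0.01,0.025,-0.025],"rotation":[0,0,0]},{"translation":[0.02,0.04,0],"rotation":[0,0,0]},{"translation":[0.025,0.045,0],"rotation":[0,0,0]},{"translation":[0.025,0.045,0],"rotation":[0,0,0]},{"translation":[0.025,0.045,0],"rotation":[0,0,0]},{"translation":[0.022,0.036,0],"rotation":[0,0,0]}]'; python3 -m pendant '[{"translation":[0,0,0],"rotation":[0,0,0]},{"translation":[0,0,0],"rotation":[0,0,0]},{"translation":[0,0,0],"rotation":[0,0,0]},{"translation":[0,0,0],"rotation":[0,0,0]},{"translation":[0,0,0],"rotation":[0,0,0]}]'; python3 go.py .6098 -.191 .0551
```

```text
t: 30.35
tcp_pos: [0.6111, -0.1896, 0.1648]
tcp_rot: [[0.148, 0.989, -0.0], [0.989, -0.148, 0.0], [0.0, -0.0, -1.0]]
wrist_force: [0.8, -1.0, -2.0]
grip_width: 0.0632
grasp_force: 36.4
t: 30.98
tcp_pos: [0.6092, -0.191, 0.1654]
tcp_rot: [[0.149, 0.989, 0.0], [0.989, -0.149, -0.0], [-0.0, 0.0, -1.0]]
wrist_force: [0.1, -0.4, -4.1]
grip_width: 0.0631
grasp_force: 36.9
t 30.98 tcp [ 0.6092 -0.191   0.1654] grip 0.0631 36.9 F [ 0.1 -0.4 -4.1]
shift in tool now mm [1.000e-01 5.000e-01 1.103e+02] in target frame [1.000e-01 6.000e-01 1.103e+02] rotvec [ 0.0004  0.0001 -0.0022]
```

```bash
python3 -m pendant '[{"translation":[0,0.0005,0.025],"rotation":[0,0,0]},{"translation":[0,0,0.03],"rotation":[0,0,0]},{"translation":[0,0,0.03],"rotation":[0,0,0]},{"translation":[0,0,0.014],"rotation":[0,0,0]},{"translation":[0,0,0.006],"rotation":[0,0,0]},{"translation":[0,0,0.002],"rotation":[0,0,0]},{"translation":[0,0,0.001],"rotation":[0,0,0]},{"translation":[0,0,0],"rotation":[0,0,0]},{"translation":[0,0,0],"rotation":[0,0,0]}]'; python3 -m pendant '[{"translation":[0,0,0.001],"rotation":[0,0,0]},{"translation":[0,0,0],"rotation":[0,0,0]},{"translation":[0,0,0],"rotation":[0,0,0]}]'
```

```text
t: 32.1
tcp_pos: [0.6102, -0.1909, 0.0575]
tcp_rot: [[0.148, 0.989, 0.001], [0.989, -0.148, -0.0], [-0.0, 0.001, -1.0]]
wrist_force: [-0.4, 0.9, -2.5]
grip_width: 0.0635
grasp_force: 36.9
t: 32.48
tcp_pos: [0.61, -0.1907, 0.0561]
tcp_rot: [[0.148, 0.989, 0.0], [0.989, -0.148, 0.0], [0.0, 0.0, -1.0]]
wrist_force: [0.1, 0.3, -4.0]
grip_width: 0.0634
grasp_force: 36.9
```

```bash
python3 -m pendant '[{"translation":[0,0,0.0008],"rotation":[0,0,0]},{"translation":[0,0,0],"rotation":[0,0,0]},{"translation":[0,0,0],"rotation":[0,0,0]}]';python3 -m pendant '[{"translation":[0,0,0.0005],"rotation":[0,0,0]},{"translation":[0,0,0],"rotation":[0,0,0]},{"translation":[0,0,0],"rotation":[0,0,0]}]'
```

```text
t: 32.85
tcp_pos: [0.61, -0.1908, 0.0553]
tcp_rot: [[0.148, 0.989, 0.0], [0.989, -0.148, 0.0], [0.0, 0.0, -1.0]]
wrist_force: [0.5, 0.3, -2.5]
grip_width: 0.0633
grasp_force: 36.9
t: 33.22
tcp_pos: [0.6101, -0.1907, 0.0552]
tcp_rot: [[0.148, 0.989, 0.0], [0.989, -0.148, -0.0], [0.0, 0.0, -1.0]]
wrist_force: [-1.8, 2.3, 5.0]
grip_width: 0.063
grasp_force: 37.3
```

Contact. Now release, rise straight up and back away.

```bash
python3 -m pendant '[{"translation":[0,0,0],"rotation":[0,0,0]},{"translation":[0,0,0],"rotation":[0,0,0]},{"translation":[0,0,0],"rotation":[0,0,0]}]' 0.08; python3 -m pendant '[{"translation":[0,0,0],"rotation":[0,0,0]},{"translation":[0,0,-0.01],"rotation":[0,0,0]},{"translation":[0,0,-0.03],"rotation":[0,0,0]},{"translation":[0,0,-0.05],"rotation":[0,0,0]},{"translation":[0,0,-0.05],"rotation":[0,0,0]}]' 0; python3 -m pendant '[{"translation":[-0.0377,-0.0393,-0.01],"rotation":[0,0,0]},{"translation":[-0.0377,-0.0393,0],"rotation":[0,0,0]},{"translation":[-0.0377,-0.0393,0],"rotation":[0,0,0]},{"translation":[-0.0377,-0.0393,0],"rotation":[0,0,0]},{"translation":[0,-0.0393,0],"rotation":[0,0,0]},{"translation":[0,0,0],"rotation":[0,0,0]},{"translation":[0,0,0],"rotation":[0,0,0]},{"translation":[0,0,0],"rotation":[0,0,0]}]'
for a in "a .654 .1065" "b .639 .0075" "c .6245 -.091" "d .61 -.19"; do python3 chk.py $a .015 top; done; python3 - <<'E'
from h import *
cv2.imwrite("pics/end.png",capture("side")[:,:,::-1])
E
```

```text
t: 33.6
tcp_pos: [0.61, -0.1908, 0.0547]
tcp_rot: [[0.148, 0.989, 0.0], [0.989, -0.148, 0.0], [0.0, 0.0, -1.0]]
wrist_force: [0.2, 1.0, -0.9]
grip_width: 0.0782
grasp_force: 0.0
t: 34.22
tcp_pos: [0.6098, -0.1907, 0.197]
tcp_rot: [[0.148, 0.989, 0.0], [0.989, -0.148, -0.0], [-0.0, 0.0, -1.0]]
wrist_force: [1.3, 0.2, -1.1]
grip_width: 0.0855
grasp_force: 0.0
t: 35.22
tcp_pos: [0.3941, -0.3107, 0.2051]
tcp_rot: [[0.148, 0.989, 0.0], [0.989, -0.148, -0.0], [-0.0, 0.0, -1.0]]
wrist_force: [0.7, -0.5, 0.3]
grip_width: 0.0853
grasp_force: 0.0
top a [0.6568 0.1085] rms 0.51 minus pad mm [1.1 1. ]
top b [0.6403 0.0092] rms 0.65 minus pad mm [-0.4  0.4]
top c [ 0.6253 -0.0893] rms 0.46 minus pad mm [-0.9  0.4]
top d [ 0.6112 -0.1884] rms 0.43 minus pad mm [-0.4  0.1]
```

View pics/end.png

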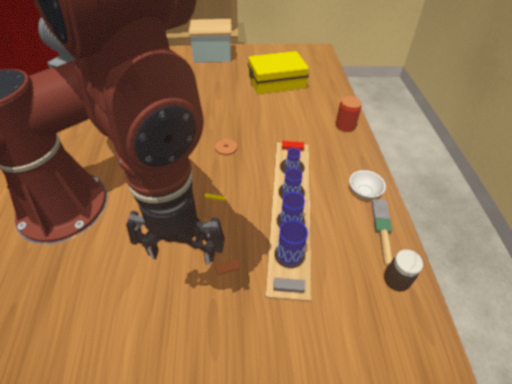

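View pics/top_d.png

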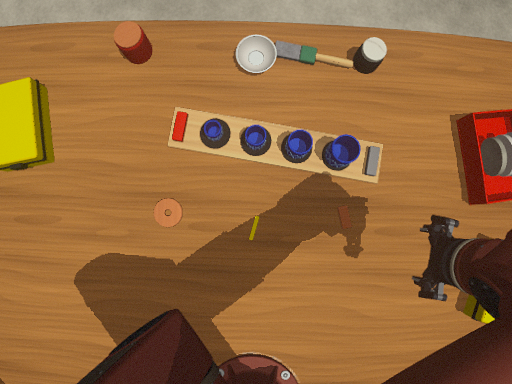

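All four stand upright on their pads, from the smallest by the red block at (213,130) to the largest by the grey block at (345,150). The gripper is clear of them.

```bash
python3 -c "
from plant import env
print(env.close_job())"
```

```text
the job is handed in; nothing more can be done
None
```

The four tumblers stand upright on their pads in size order, smallest by the red block, each within about 1.5 mm of its pad centre in the top view; I handed the job in at about 36 s.

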